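Close the steam cleaner's click-stop filler cap

ROBOT

A 6-joint arm with a two-finger parallel gripper is mounted at the origin on the work surface. World frame = base frame: x ahead of the robot, y to its left, z up, the work surface at z = 0. Lengths are in m, angles in rad, forces in N, time in s.
With the tool pointing down it reaches from about 0.425 to 0.95 m from the base axis. Payload 3.5 kg.
Tool frame: the origin (TCP) lies between the finger pads; the fingertips stand 14 mm ahead of it and the grasp point (between the pads) lies 5 mm behind it (ctrl.tip_extent is the distance from the TCP to the fingertips, in m); x points along the fingers, z is the direction in which the jaws open and shut, and the axes are right-handed (so a half turn about x gives the same grasp; the last joint's range is limited). The gripper opens to 85 mm and grips with 20 to 120 N. Pads are 22 mm wide; open, the fingers measure 114 mm over their backs; the gripper's body (76 mm by 85 mm) begins 54 mm behind the grasp point. The pads swing forward as they close: fully open they stand 13 mm farther back than shut.
Start: joints at [-0.15, 0.286, 1.577, -0, 1.279, -0.15], TCP at [0.675, 0, 0.245] pointing down, gripper open.
Joint ranges: [-2.77, 2.77], [-0.9, 2.22], [0.21, 2.48], [-1.53, 4.67], [0.24, 2.81], [-2.84, 2.84]. Speed limits (rad/s): [2.79, 2.79, 3.14, 3.14, 3.14, 3.14].

INTERFACE

Orientations are given as a unit quaternion [x, y, z, w].
In Python, from plant import ctrl gives the robot as it stands.
- The arm moves only by the tool move_arm, never from a script. Its argument "commands" is one flat list of numbers, 4 for each row, row after row: the shift along the tool's x, y, z in units of 25 mm (1.0 is 25 mm), then the turn about the tool's x in units of 5 degrees (1.0 is 5 degrees). A call has 1 to 20 rows; each row shifts and turns the commanded pose from where the row before left it, along the tool's axes as they then stand; what a row does not reach is not made up. A row lasts 1/8 s, in which the tool goes at most 62.5 mm and 10.7 degrees, less where a joint would pass 70% of its speed; a pose out of reach is approached as far as the arm can. A call is refused whole if a number of a shift passes 1 or a number of a turn 1, either way. A call with a gripper value outside its range is refused whole. "jaw" is the finger opening in mm, from 0 to 85.4, set as the call begins (left out, the last holds). The fingers move at their own pace and stop on an object; "force" is the grip in N (left out, the last holds). Time passes only in rows, so rows that do not move let the fingers close. It gives the time, the measured TCP pose, the force and the opening at its end, in the units of the state.
- ctrl.get_state(): the state, without advancing time (a new reading comes with each control period).
- ctrl.read_camera(name): name is "scene" or "side" or "wrist"; returns the picture (384x512x3 uint8, red, green, blue); there is no depth.
- ctrl.get_calibration(name): a dict with "camera_matrix" (3x3 intrinsics, pixels), "camera_from_world" (4x4, takes a point from world to camera coordinates); the wrist camera has in their place "mount" (4x4, takes a point from camera to tool coordinates, whose origin is the TCP and whose axes are the tool frame's). Camera axes: x right, y down, z forward; pixel columns grow to the right and rows downward; lengths in m; the calibration is good to about 2 mm. The wrist camera is an equidistant fisheye: a pixel r from the principal point sees the ray r / f radians off the axis. A picture is of the moment at which its call begins: read the wrist's pose just before it. get_calibration takes no time and is no camera call.
- ctrl.sign_off(): hands the job in, once; it reports no verdict.
The state is a dict: "time": time; "qpos": joint angles; "dq": joint speeds; "joint_efforts": joint torques, N m; "eef_pos": TCP position; "tcp_rot": TCP orientation; "contact_force": force on the tool from outside, world axes, zero at the start; "wrist_torque": the same for the moment, N m; "opening": opening from 0.0 (shut) to 1.0 (fully open).
Only numpy, scipy, OpenCV 4.12 (cv2) and the standard library are available. Lean on these libraries where they do the work, as an engineer would, in place of code of your own. Each camera call takes 0.05 s, during which the arm holds its last target.

TASK

Take the orange filler cap from the draining tray, set it gently in the steam cleaner's filler neck pushed fully home between its driving studs, and turn it clockwise until its ratchet clicks and slips: at least one click, no more than three. Then let go, leaving the cap fully home and upright and everything else where it was; never lean hard on the neck, it is sprung and must not be forced down to its stop.

Things in the scene. Friction and masses are not known exactly. Their poses are not given: they have to be found in the camera images.
- cap_knob (a point): Centre of the knob of the loose orange fluted filler cap (80 to 170 g), z up along its axis. The knob is round, 56 mm across and 36 mm high: this point is 18 mm above its underside. Grip it from above in any direction. At the start it stands upright, stub down, in a round cup on the black draining tray, its underside on the cup's rim; lift it straight up 20 mm to get it out.
- cap_stub (a point): Lowest point of the same cap, on its axis, 38 mm below cap_knob. Under the knob hangs a black round pilot, 23 mm across, 20 mm long, tapered over its last 8 mm to 14 mm, with three driving lugs on it, 120 degrees apart: each 6 mm wide, reaching to 19 mm from the axis, from the knob's underside to 12 mm below it. x points along one lug, as does the white line on the knob's top.
- cup_rim (a point): Centre of the rim of the draining tray's round cup, 52 mm across, 28 mm above the worktop. The tray is 200 x 150 mm with a rim of 10 mm, fixed to the worktop.
- steamer: The white and orange steam cleaner, 260 x 190 mm, deck 110 mm high, fixed to the worktop. Origin on the worktop under its middle, x along its long side. The filler neck stands on its deck 30 mm towards -x; a black carrying handle, 155 mm high, at 95 mm towards +x.
- neck_top (a point): Centre of the top rim of the machine's aluminium filler neck, z up. Tube 52 mm outside, 45 mm inside, its rim 145 mm above the worktop and 35 mm above the deck. With the cap fully home, the knob's underside rests on this rim and cap_knob is 18 mm above this point.
- socket (a point): On the neck's axis, 2 mm below its rim: level of the tips of six round-topped brass studs, 6 mm thick, 16 mm from the axis, 60 degrees apart, at an angle seen but not told. The lugs go between them. If lugs stand on studs, the knob's underside is 10 mm above the rim; pushed lightly (3 to 6 N) and turned slowly clockwise, at most 60 degrees, it drops in.
- neck (a joint): How far the sprung filler neck is pushed down (m): 0 free, 4 N per mm after about 3 N of preload, hard stop at 0.008. More than 0.006 (about 27 N) counts as leaning on it too hard.
- ratchet (a joint): Angle by which the click ratchet has slipped (rad), 0 at the start. Clockwise, after up to 0.3 rad of play, the studs turn a thread (drag 0.05 N m) that gets tight after a further 0.3 to 0.9 rad, unknown beforehand. Then the torque climbs to about 0.3 N m and falls away as the ratchet jumps on, one click per 0.262 rad. Let go before half a click, it falls back.
- beaker: Bystander: small clear measuring cup, 48 mm wide, 55 mm high, on the tray; origin at the centre of its underside.
- seal: Bystander: white sealing ring, 34 mm wide, 6 mm high, flat on the tray; origin at its underside.
- spice: Bystander: amber spice jar, 40 mm wide, 75 mm high, on the robot's side of machine and tray; origin at its underside.
- mug: Bystander: blue mug, 80 mm wide, 90 mm high; origin at its underside.
- bowl: Bystander: white bowl, 120 mm wide, 55 mm high; origin at its underside.
- soap: Bystander: green washing-up bottle, 60 mm wide, 170 mm high, at the far side; origin at its underside.
- brush: Bystander: wooden dish brush lying on the worktop; origin at its underside.
There are look-alikes about, which are no part of the job. What is meant by the part that bears cap_knob is not turquoise, and is the smaller of those in its own colour.

How it is judged:
By the outcome, as a careful person would: the job done as asked, in the order asked, and still so for the second after the job is handed in, with the robot touching nothing.
It also fails if it takes over 58 s, if anything falls off the work surface, if the arm or the gripper's body presses on something with over 40 N, if the wrist force passes 120 N, or if a joint passes its speed limit or range.

## Working session

There is one attempt and no reset: what is moved stays moved. The work goes in short steps, Python scripts to look and compute and a tool call to move; the robot and the scene stay as the last step left them, time stands still between calls to the robot, and variables do not carry over. Pictures are saved under pics/ and viewed, and the job is handed in when it is done.

Besides the shell and the picture viewer there is one more tool, called after "Call:" in YAML: its name, and indented under it one key for each argument. move_arm: Moves the arm, as the interface text tells. Its arguments: {"type":"object","properties":{"commands":{"type":"array"},"jaw":{"type":"number"},"force":{"type":"number"}},"required":["commands"]}

```bash
mkdir -p pics; ls; python3 - <<'E'
from plant import ctrl
import cv2
for n in ["scene","side","wrist"]:
    s=ctrl.get_state()
    im=ctrl.read_camera(n); cv2.imwrite(f"pics/{n}0.png",im[:,:,::-1])
    c=ctrl.get_calibration(n); print(n,c)
print(s)
E
```

```text
pics
scene {'camera_matrix': array([[488.54326606,   0.        , 263.38854581],
       [  0.        , 488.54326606, 184.23172884],
       [  0.        ,   0.        ,   1.        ]]), 'camera_from_world': array([[-0.74870707,  0.66277557, -0.01289457,  0.44266518],
       [ 0.57015815,  0.63391476, -0.52256269, -0.24575508],
       [-0.33816773, -0.39859832, -0.85250335,  1.69138369],
       [ 0.        ,  0.        ,  0.        ,  1.        ]])}
side {'camera_matrix': array([[474.74489831,   0.        , 256.62071677],
       [  0.        , 474.74489831, 185.67665557],
       [  0.        ,   0.        ,   1.        ]]), 'camera_from_world': array([[-0.79908075, -0.60108452, -0.01293614,  0.43279691],
       [-0.46610923,  0.6329484 , -0.61815735,  0.32496116],
       [ 0.37975273, -0.48792799, -0.78594793,  1.63389514],
       [ 0.        ,  0.        ,  0.        ,  1.        ]])}
wrist {'camera_matrix': array([[297.31863964,   0.        , 252.59534363],
       [  0.        , 297.31863964, 188.67152056],
       [  0.        ,   0.        ,   1.        ]]), 'mount': array([[-3.19675
[... 312 characters left out ...]
00000e+00]])}
{'time': 0.1, 'qpos': array([-1.49997303e-01,  2.87102906e-01,  1.57802710e+00,  5.81902914e-06,
        1.27861129e+00, -1.49956186e-01]), 'dq': array([ 0.00036168, -0.00053123, -0.00290609,  0.00057295,  0.00024345,
       -0.00039729]), 'joint_efforts': array([ 1.14915063e-03, -4.07295120e+01, -2.93698221e+01, -1.06323112e-04,
        3.42678482e-03, -4.41654265e-06]), 'eef_pos': array([6.74435371e-01, 1.18072952e-04, 2.44070147e-01]), 'tcp_rot': array([1.30583745e-04, 7.07857210e-01, 1.00320021e-04, 7.06355536e-01]), 'contact_force': array([-0.16107914,  0.02893936, -0.12390038]), 'wrist_torque': array([-0.03540716,  0.00365714,  0.03065699]), 'opening': 1.0005762971993735}
```

View pics/scene0.png

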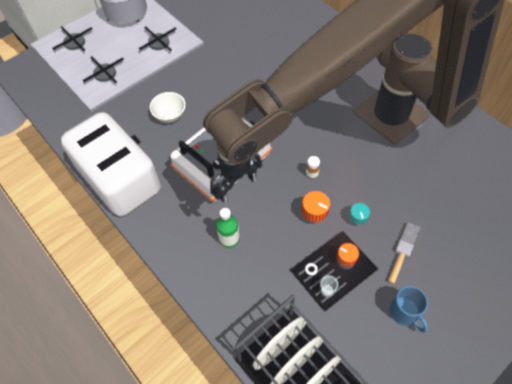

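View pics/side0.png

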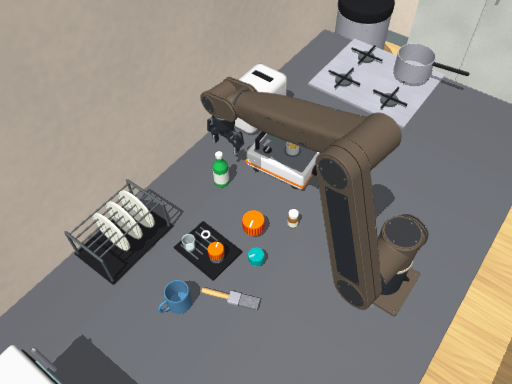

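View pics/wrist0.png

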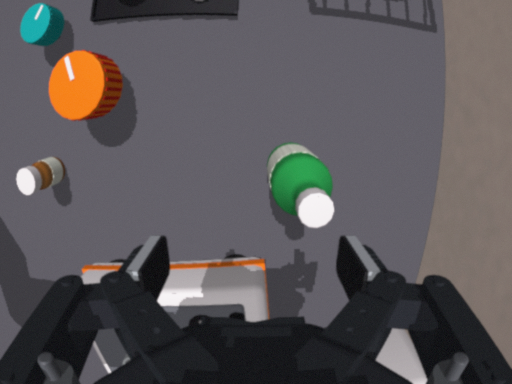

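Two orange caps, large at scene (316,207) on the worktop and small at (348,254) on the tray, plus a turquoise one at (360,214). The small orange cap on the tray fits the description, being the smaller orange one. I'll confirm it in a crop and measure.

```bash
cat > h.py <<'E'
import numpy as np, cv2
from plant import ctrl
from scipy.spatial.transform import Rotation as R
CAL={n:ctrl.get_calibration(n) for n in("scene","side","wrist")}
def ray(n,px,st=None):
    K=CAL[n]["camera_matrix"]; px=np.atleast_2d(px).astype(float)
    x=(px[:,0]-K[0,2])/K[0,0]; y=(px[:,1]-K[1,2])/K[1,1]
    if n!="wrist":
        T=np.linalg.inv(CAL[n]["camera_from_world"]); d=np.c_[x,y,np.ones_like(x)]
    else:
        r=np.hypot(x,y); s=np.sinc(r/np.pi); d=np.c_[x*s,y*s,np.cos(r)]
        W=np.eye(4); W[:3,:3]=R.from_quat(st["tcp_rot"]).as_matrix(); W[:3,3]=st["eef_pos"]
        T=W@CAL[n]["mount"]
    d=d@T[:3,:3].T; return T[:3,3],d/np.linalg.norm(d,axis=1)[:,None]
def plane(n,px,z,st=None):
    o,d=ray(n,px,st); return o+d*((z-o[2])/d[:,2])[:,None]
def proj(n,P,st=None):
    P=np.atleast_2d(P); K=CAL[n]["camera_matrix"]
    if n!="wrist":
        T=CAL[n]["camera_from_world"]; c=P@T[:3,:3].T+T[:3,3]; return c[:,:2]/c[:,2:]*K[0,0]+K[:2,2]
    W=np.eye(4); W[:3,:3]=R.from_quat(st["tcp_rot"]).as_matrix(); W[:3,3]=st["eef_pos"]
    T=np.linalg.inv(W@CAL[n]["mount"]); c=P@T[:3,:3].T+T[:3,3]
    r=np.hypot(c[:,0],c[:,1]); a=np.arctan2(r,c[:,2]); return c[:,:2]/np.maximum(r,1e-9)[:,None]*(a*K[0,0])[:,None]+K[:2,2]
def shot(n,name):
    st=ctrl.get_state(); im=ctrl.read_camera(n)[:,:,::-1].copy(); cv2.imwrite(f"pics/{name}.png",im); return st,im
def orange(im):
    h=cv2.cvtColor(im,cv2.COLOR_BGR2HSV); return cv2.inRange(h,(4,180,100),(16,255,255))
def crop(im,x0,y0,x1,y1,k,name):
    cv2.imwrite(f"pics/{name}.png",cv2.resize(im[y0:y1,x0:x1],None,fx=k,fy=k,interpolation=cv2.INTER_CUBIC))
def circ(P): # circle fit in plane
    A=np.c_[2*P[:,:2],np.ones(len(P))]; s=np.linalg.lstsq(A,(P[:,:2]**2).sum(1),rcond=None)[0]
    return s[:2],np.sqrt(s[2]+s[:2]@s[:2])
E
python3 - <<'E'
from h import *
for n in("scene","side"):
    im=cv2.imread(f"pics/{n}0.png"); m=orange(im)
    k,l,s,c=cv2.connectedComponentsWithStats(m)
    for i in range(1,k):
        if s[i,4]>60:
            q=plane(n,c[i],0.05)[0]; print(n,s[i],c[i].round(1),q.round(3))
a=cv2.imread("pics/scene0.png"); b=cv2.imread("pics/side0.png")
A=cv2.resize(a[190:310,270:390],None,fx=3.3,fy=3.3,interpolation=cv2.INTER_CUBIC)
B=cv2.resize(b[180:300,160:280],None,fx=3.3,fy=3.3,interpolation=cv2.INTER_CUBIC)
cv2.imwrite("pics/c1.png",np.hstack([A,B]))
E
```

```text
scene [303 192  26  30 573] [314.4 206.3] [0.478 0.102 0.05 ]
scene [338 243  21  22 329] [348.4 254.1] [0.515 0.274 0.05 ]
side [242 218  23  18 159] [253.  229.3] [0.463 0.125 0.05 ]
side [208 243  16  17  85] [216.8 254.8] [0.501 0.283 0.05 ]
```

View pics/c1.png

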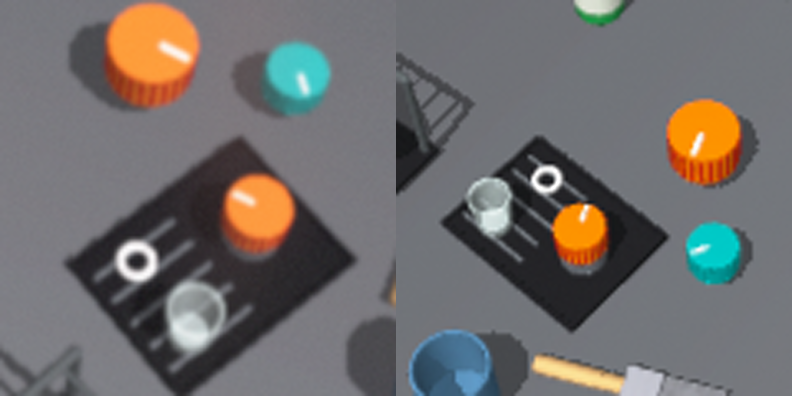

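The crop shows the small orange cap standing in the tray's cup, with its white line visible. The seal and the beaker are beside it, and the large orange and turquoise caps stand off the tray. I'll go above it, turning the wrist counterclockwise to leave room for the clockwise turning later.

Call:
move_arm:
  commands: [0,0.8,-0.5,0,0,0.8,-0.5,0,0,0.8,-0.5,0,0,0.8,-0.5,0,0,0.8,-0.5,0,0,0.8,-0.5,0,0,0.8,-0.5,0,0,0.8,-0.5,0,0,0.8,-0.5,0,0,0.8,-0.5,0,0,0.8,-0.5,0,0,0.8,-0.5,0,0,0.8,-0.5,0,0,0.6,-0.2,0]

```text
time: 1.9
eef_pos: [0.5065, 0.2764, 0.2454]
tcp_rot: [-0.0, 0.707, 0.0, 0.707]
contact_force: [1.0, -0.5, 0.4]
opening: 1.0
```

Call:
move_arm:
  commands: [0,0,0,-1,0,0,0,-1,0,0,0,-1,0,0,0,-1,0,0,0,-1,0,0,0,-1,0,0,0,-1,0,0,0,-1,0,0,0,-1,0,0,0,-1,0,0,0,-1,0,0,0,-1,0,0,0,-1,0,0,0,-1,0,0,0,-1,0,0,0,-1,0,0,0,-1,0,0,0,-1]

```text
time: 4.15
eef_pos: [0.5076, 0.2754, 0.2453]
tcp_rot: [0.501, -0.499, -0.501, -0.499]
contact_force: [-0.3, 0.2, 0.2]
opening: 1.0
```

```bash
python3 - <<'E'
from h import *
import pickle
for n in("scene","side","wrist"):
    st,im=shot(n,n+"1")
pickle.dump(st,open("st1.pkl","wb"))
print(st["time"],st["qpos"].round(3),st["eef_pos"],R.from_quat(st["tcp_rot"]).as_matrix().round(3))
crop(cv2.imread("pics/scene1.png"),130,100,330,250,4,"s1c")
crop(cv2.imread("pics/side1.png"),200,80,340,200,5,"d1c")
E
```

```text
4.25 [ 0.321  0.073  1.821 -0.     1.247 -1.249] [0.5075569  0.27530942 0.24530458] [[ 0. -1.  0.]
 [-0.  0.  1.]
 [-1. -0. -0.]]
```

View pics/wrist1.png

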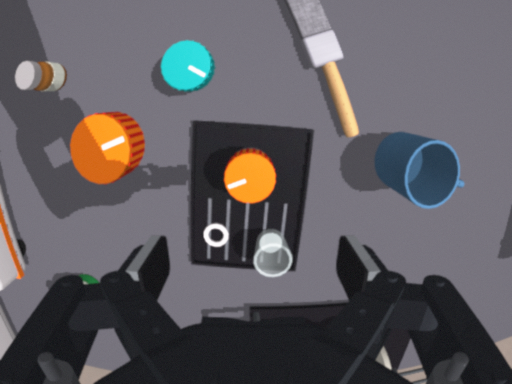

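View pics/s1c.png

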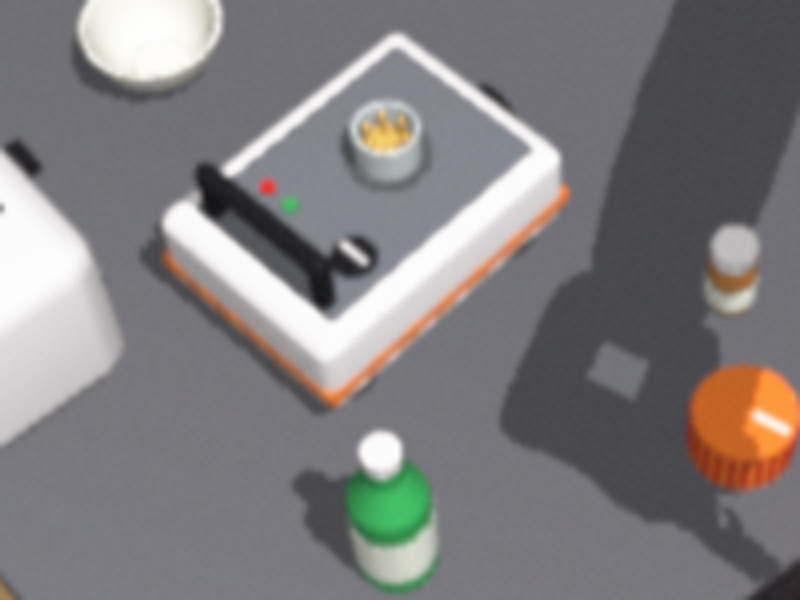

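View pics/d1c.png

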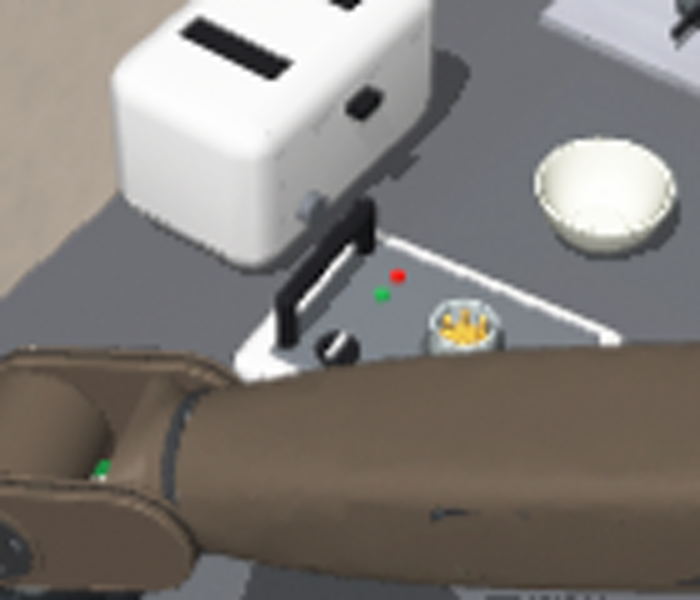

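Wrist view: cap at (250,177), white line towards (237,184), seal (216,235), beaker (272,258). With the jaws along y the fingers clear both. Scene crop: neck with its brass studs near full-image (226,136). Now I'll measure.

```bash
python3 - <<'E'
from h import *
import pickle
st=pickle.load(open("st1.pkl","rb"))
im=cv2.imread("pics/wrist1.png"); hsv=cv2.cvtColor(im,cv2.COLOR_BGR2HSV)
sub=np.zeros(im.shape[:2],np.uint8); sub[140:215,215:290]=255
v=hsv[...,2][(sub>0)&(orange(im)>0)]; print(np.percentile(v,[5,25,50,75,95]))
top=((hsv[...,2]>215)&(hsv[...,1]>60)&(hsv[...,0]<20)|(im.min(2)>150)).astype(np.uint8)*255&sub
top=cv2.morphologyEx(top,cv2.MORPH_CLOSE,np.ones((3,3)))
def big(m):
    c=max(cv2.findContours(m,cv2.RETR_EXTERNAL,cv2.CHAIN_APPROX_NONE)[0],key=cv2.contourArea); return c[:,0].astype(float)
c=big(top); print("top",circ(plane("wrist",c,0.064,st)), c.mean(0))
# robust hull-based
h=cv2.convexHull(c.astype(np.float32))[:,0]; print("hull",circ(plane("wrist",h,0.064,st)))
w=((im.min(2)>150).astype(np.uint8)*255)&sub; ys,xs=np.nonzero(w); P=plane("wrist",np.c_[xs,ys],0.064,st)[:,:2]
print("line",P.mean(0),np.degrees(np.linalg.eigh(np.cov(P.T))[1]))
for n in("scene","side"):
    a=cv2.imread(f"pics/{n}0.png"); hs=cv2.cvtColor(a,cv2.COLOR_BGR2HSV)
    x,y=(348,254) if n=="scene" else (216,253)
    s2=np.zeros(a.shape[:2],np.uint8); s2[y-16:y+16,x-16:x+16]=255
    m=orange(a)|((a.min(2)>150).astype(np.uint8)*255); m&=s2
    print(n,np.percentile(hs[...,2][m>0],[10,50,90]))
    t=m&((hs[...,2]>205).astype(np.uint8)*255); 
    cc=cv2.convexHull(big(t).astype(np.float32))[:,0]; print(circ(plane(n,cc,0.064)))
crop(im,200,120,320,300,3.3,"w1c")
# neck via both views: aluminium rim
for n,box in(("scene",(212,122,240,150)),("side",(283,138,303,152))):
    for p in [((box[0]+box[2])/2,(box[1]+box[3])/2)]: print(n,plane(n,p,0.145))
E
```

```text
[132. 173. 228. 251. 254.]
top (array([0.5156482 , 0.27273898]), np.float64(0.027124375749782603)) [249.86619718 177.23943662]
hull (array([0.51560811, 0.27272174]), np.float64(0.027590341145163014))
line [0.52167969 0.25874899] [[-53.4812301  -20.55637071]
 [-20.55637071  53.4812301 ]]
scene [184.4 252.  253. ]
(array([0.51783298, 0.27337957]), np.float64(0.027680863877145617))
side [153.3 208.  247.7]
(array([0.50186111, 0.2855784 ]), np.float64(0.02241550662244196))
scene [[ 0.54860982 -0.2148318   0.145     ]]
side [[ 0.53400719 -0.22672627  0.145     ]]
```

View pics/w1c.png

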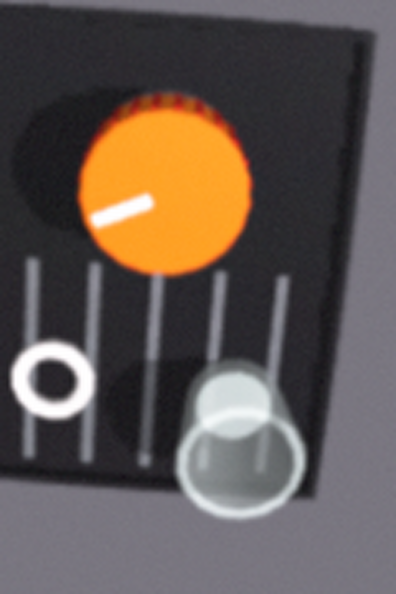

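```bash
python3 - <<'E'
from h import *
th=np.linspace(0,2*np.pi,24,endpoint=False)
def ring(n,c,z,r): return proj(n,np.c_[c[0]+r*np.cos(th),c[1]+r*np.sin(th),np.full(24,z)])
o=[]
for n,f,x0,y0,c,z,r in(("side","side0",190,225,(.5157,.2727),.064,.028),("scene","scene1",195,105,(.5486,-.2148),.145,.026),("side","side1",265,120,(.5486,-.2148),.145,.026)):
    im=cv2.imread(f"pics/{f}.png"); k=6
    b=cv2.resize(im[y0:y0+60,x0:x0+60],None,fx=k,fy=k,interpolation=cv2.INTER_CUBIC)
    for p in ring(n,c,z,r): cv2.circle(b,tuple(int(v) for v in ((p-[x0,y0])*k+k/2-.5)),2,(255,0,255),-1)
    o.append(b[:,:260])
cv2.imwrite("pics/chk.png",np.hstack(o))
E
```

```text
(no output)
```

View pics/chk.png

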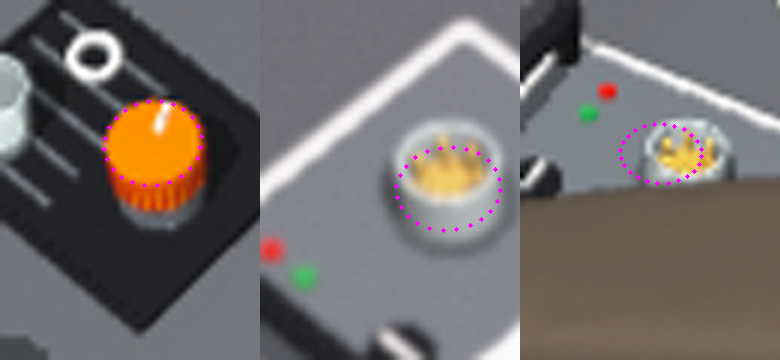

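The side view agrees with the wrist and scene fix for the cap, (0.516, 0.273). Descending to grasp.

Call:
move_arm:
  commands: [0.8,-0.16,-0.05,0,0.8,-0.16,-0.05,0,1,0,0,0,1,0,0,0,1,0,0,0,1,0,0,0,1,0,0,0,0.7,0,0,0,0.4,0,0,0,0.35,0,0,0,0,0,0,0]

```text
time: 5.68
eef_pos: [0.5154, 0.2725, 0.0438]
tcp_rot: [-0.5, 0.5, 0.5, 0.5]
contact_force: [0.3, -0.7, -1.0]
opening: 1.002
```

Call:
move_arm:
  commands: [0,0,0,0,0,0,0,0,0,0,0,0,0,0,0,0,0,0,0,0,0,0,0,0]
  jaw: 50
  force: 35

```text
time: 6.42
eef_pos: [0.5163, 0.2729, 0.0452]
tcp_rot: [-0.5, 0.499, 0.5, 0.501]
contact_force: [-0.2, 0.4, 4.5]
opening: 0.645
```

```bash
python3 - <<'E'
from h import *
st,im=shot("wrist","w2"); print({k:np.round(v,4) for k,v in st.items()})
E
```

```text
{'time': np.float64(6.425), 'qpos': array([ 3.1250e-01,  3.3270e-01,  1.9238e+00,  1.0000e-04,  8.8310e-01,
       -1.2584e+00]), 'dq': array([-0.0004, -0.0001, -0.0014,  0.001 ,  0.0001,  0.001 ]), 'joint_efforts': array([-1.57600e-01, -3.31131e+01, -2.10416e+01, -4.28000e-02,
       -1.06800e-01, -2.00000e-03]), 'eef_pos': array([0.5163, 0.2729, 0.0452]), 'tcp_rot': array([-0.5003,  0.4993,  0.4997,  0.5006]), 'contact_force': array([-0.2242,  0.363 ,  4.5111]), 'wrist_torque': array([ 0.0234,  0.0233, -0.0214]), 'opening': np.float64(0.6451)}
```

View pics/w2.png

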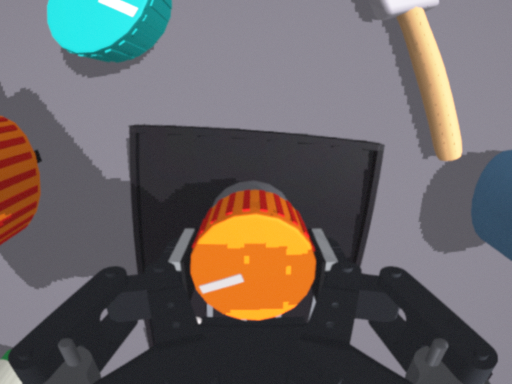

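Cap gripped (opening about 55 mm), the picture shows it centred between the pads. Lifting straight up.

Call:
move_arm:
  commands: [0,0,0,0,-0.2,0,0,0,-0.4,0,0,0,-0.6,0,0,0,-0.8,0,0,0,-1,0,0,0,-1,0,0,0,-1,0,0,0,-1,0,0,0,-1,0,0,0,-1,0,0,0,-0.4,0,0,0]
  force: 45

```text
time: 7.98
eef_pos: [0.5161, 0.2728, 0.2574]
tcp_rot: [-0.501, 0.499, 0.499, 0.501]
contact_force: [0.6, 0.2, -1.8]
opening: 0.642
```

```bash
python3 - <<'E'
from h import *
print(plane("scene",[226.2,132.2],.145), plane("side",[265+(690-520)/6,120+155/6],.145))
st,im=shot("wrist","w3"); print(st["eef_pos"],st["opening"],st["contact_force"],st["time"])
E
```

```text
[[ 0.53909035 -0.22553874  0.145     ]] [[ 0.53050412 -0.22385977  0.145     ]]
[0.51612763 0.2728274  0.25743413] 0.6423605386600827 [ 0.64195661  0.19310854 -1.76830904] 7.975
```

View pics/w3.png

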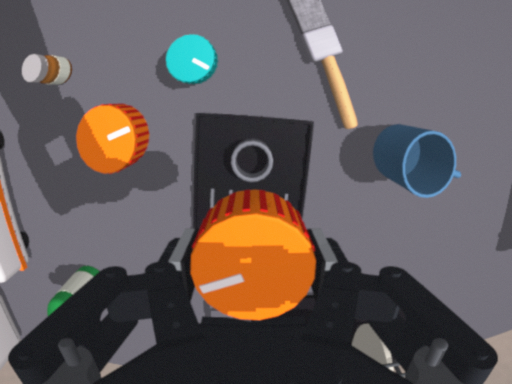

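The cap is out and the cup is empty. Moving to a look pose beside the neck.

Call:
move_arm:
  commands: [0,-0.1,-0.5,0,0,-0.15,-1,0,0,-0.15,-1,0,0,-0.15,-1,0,0,-0.15,-1,0,0,-0.15,-1,0,0,-0.15,-1,0,0,-0.15,-1,0,0,-0.15,-1,0,0,-0.15,-1,0,0,-0.15,-1,0,0,-0.15,-1,0,0,-0.15,-1,0,0,-0.15,-1,0,0,-0.15,-1,0,0,-0.15,-1,0,0,-0.15,-1,0,0,-0.1,-1,0,0,0,-1,0,0,0,-1,0]

```text
time: 10.52
eef_pos: [0.5804, -0.2166, 0.254]
tcp_rot: [-0.5, 0.5, 0.5, 0.5]
contact_force: [0.8, 0.9, -0.9]
opening: 0.645
```

Call:
move_arm:
  commands: [0,0,-0.4,0,0,0,0,0,0,0,0,0]

```text
time: 10.9
eef_pos: [0.5805, -0.2243, 0.254]
tcp_rot: [-0.5, 0.5, 0.5, 0.5]
contact_force: [0.6, -0.8, -1.4]
opening: 0.643
```

```bash
python3 - <<'E'
from h import *
import pickle
st,im=shot("wrist","w4"); pickle.dump(st,open("st4.pkl","wb")); print(st["eef_pos"],st["qpos"],st["opening"],st["contact_force"],st["time"])
p=proj("wrist",[[.535,-.2245,.145]],st)[0]; print(p)
x0,y0=int(p[0])-60,int(p[1])-50
crop(im,max(x0,0),max(y0,0),x0+120,y0+100,6,"w4c")
shot("scene","s4")
E
```

```text
[ 0.58049929 -0.22433358  0.2540439 ] [-5.31760710e-01  1.65528674e-01  1.70348521e+00  3.84700171e-04
  1.27293092e+00 -2.10322303e+00] 0.6430933845346309 [ 0.59750062 -0.80842599 -1.41543117] 10.9
[251.63480584 134.9346799 ]
```

View pics/w4.png

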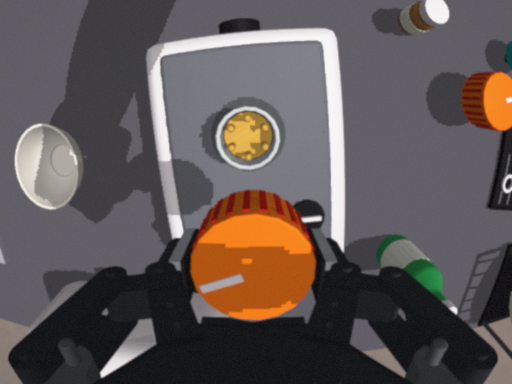

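View pics/w4c.png

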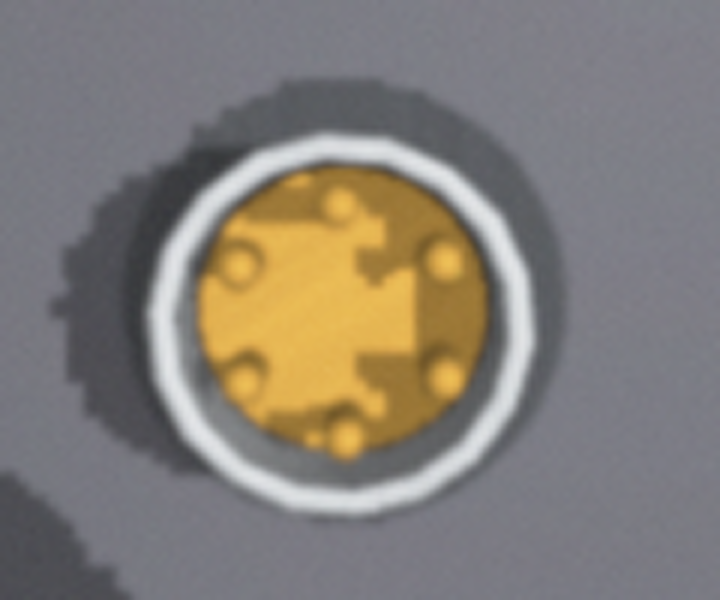

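Rim ring centred near (248,138), six studs at crop (340,203), (445,258), (446,375), (345,438), (244,378), (240,262). Computing the neck centre, stud angles and cap line angle.

```bash
python3 - <<'E'
from h import *
import pickle
st=pickle.load(open("st4.pkl","rb")); im=cv2.imread("pics/w4.png")
m=np.zeros(im.shape[:2],np.uint8); m[95:180,205:295]=255
w=(im.min(2)>165).astype(np.uint8)*255&m
c=max(cv2.findContours(w,cv2.RETR_EXTERNAL,cv2.CHAIN_APPROX_NONE)[0],key=cv2.contourArea)[:,0]
ctr,r=circ(plane("wrist",c,.145,st)); print("neck",ctr,r)
s=np.array([(340,203),(445,258),(446,375),(345,438),(244,378),(240,262)])/6+[191,84]-.4
P=plane("wrist",s,.143,st)[:,:2]; cs,rs=circ(P); print("studs",cs,rs)
a=np.degrees(np.arctan2(*(P-cs).T[::-1])); print(a.round(1),((a)%60).round(1))
zt=st["eef_pos"][2]+.0188
m=np.zeros(im.shape[:2],np.uint8); m[265:305,190:255]=255
w=(im.min(2)>150).astype(np.uint8)*255&m; ys,xs=np.nonzero(w); P=plane("wrist",np.c_[xs,ys],zt,st)[:,:2]
v=np.linalg.eigh(np.cov(P.T))[1][:,1]; tcp=st["eef_pos"][:2]; 
if v@(P.mean(0)-tcp)<0: v=-v
print("line",len(xs),P.mean(0)-tcp,np.degrees(np.arctan2(v[1],v[0])),np.degrees(np.arctan2(*(P.mean(0)-tcp)[::-1])))
# cap top circle held
hsv=cv2.cvtColor(im,cv2.COLOR_BGR2HSV)
Tp=(orange(im)>0)
m=np.zeros(im.shape[:2],np.uint8); m[222:325,185:320]=255
t=((hsv[...,2]>190)&Tp|(im.min(2)>150)).astype(np.uint8)*255&m
c=max(cv2.findContours(t,cv2.RETR_EXTERNAL,cv2.CHAIN_APPROX_NONE)[0],key=cv2.contourArea)
h=cv2.convexHull(c)[:,0]; q=plane("wrist",h,zt,st); print("cap",circ(q)[0]-tcp,circ(q)[1])
cv2.imwrite("pics/t4.png",t)
E
```

```text
neck [ 0.53740899 -0.22781836] 0.02503635693944193
studs [ 0.536848   -0.22751465] 0.015856968852090574
[-178.3  121.9   61.6    0.4  -59.9 -119.8] [1.7 1.9 1.6 0.4 0.1 0.2]
line 268 [ 0.00551448 -0.01319347] -69.2770652581966 -67.3165151042154
cap [-0.00840463  0.00128883] 0.022024251215714
```

```bash
python3 - <<'E'
from h import *
im=cv2.imread("pics/w4.png"); t=cv2.imread("pics/t4.png")
cv2.imwrite("pics/t4c.png",cv2.resize(np.hstack([im[180:330,180:325],t[180:330,180:325]]),None,fx=2.7,fy=2.7))
E
```

```text
(no output)
```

View pics/t4c.png

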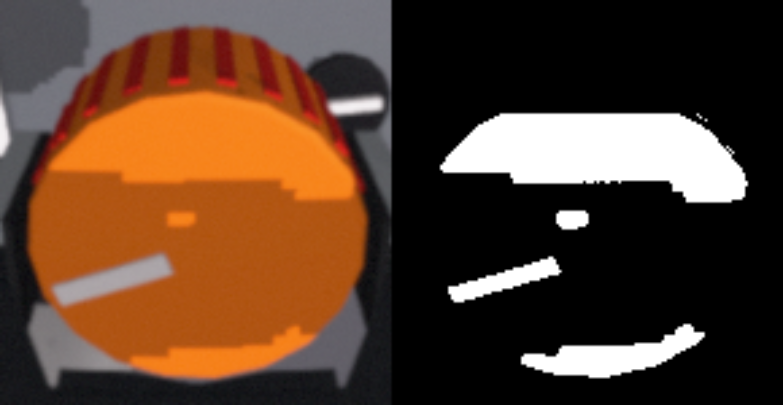

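```bash
python3 - <<'E'
from h import *
import pickle
st=pickle.load(open("st4.pkl","rb"))
e=np.array([(28,240),(367,228),(198,92),(198,380),(57,165),(330,140),(55,305),(345,300),(120,103),(270,103),(120,362)])/2.7+180
for dz in (.017,.0188,.021):
    q=plane("wrist",e,st["eef_pos"][2]+dz,st); c,r=circ(q); print(dz,c-st["eef_pos"][:2],r,(np.hypot(*(q[:,:2]-c).T)-r).round(4))
E
```

```text
0.017 [0.0007642  0.00105203] 0.027681444838083057 [ 0.0003 -0.0002 -0.0001  0.0007 -0.0009  0.0003 -0.0005 -0.0006  0.0007
  0.0002  0.0002]
0.0188 [-0.00037464  0.00104294] 0.02723304319868905 [ 0.0003 -0.0002 -0.0001  0.0006 -0.0008  0.0003 -0.0005 -0.0006  0.0007
  0.0002  0.0002]
0.021 [-0.00176655  0.00103182] 0.026684996750553434 [ 0.0002 -0.0002 -0.0001  0.0006 -0.0008  0.0003 -0.0005 -0.0006  0.0006
  0.0002  0.0002]
```

Neck axis is at about (0.537, -0.2275). The studs stand at about 1° mod 60, so the gap centres are at about 31°. The lugs stand at about 51.5° mod 60, so I need about 20° clockwise before insertion. Moving above, turning, then descending short of the neck.

Call:
move_arm:
  commands: [0,0.5,-0.05,0,0,0.7,-0.08,0,0,0.54,0,0,0,0,0,1,0,0,0,1,0,0,0,1,0,0,0,1,0.5,0,0,0,0.8,0,0,0,0.8,0,0,0,0.5,0,0,0,0.16,0,0,0,0,0,0,0,0,0,0,0]

```text
time: 12.75
eef_pos: [0.5375, -0.2285, 0.186]
tcp_rot: [-0.406, 0.579, 0.405, 0.579]
contact_force: [0.7, 0.2, -0.7]
opening: 0.642
```

```bash
python3 - <<'E'
from h import *
st,im=shot("scene","s5"); print(st["eef_pos"],R.from_quat(st["tcp_rot"]).as_matrix().round(3),st["contact_force"],st["time"])
st,w=shot("wrist","w5")
st,d=shot("side","d5")
crop(im,180,90,280,180,7,"s5c")
k=6
A=cv2.resize(im[100:170,190:255],None,fx=k,fy=k,interpolation=cv2.INTER_CUBIC);B=cv2.resize(d[100:170,260:325],None,fx=k,fy=k,interpolation=cv2.INTER_CUBIC)
cv2.imwrite("pics/m5.png",np.hstack([A,B]))
E
```

```text
[ 0.53751323 -0.22853419  0.18601638] [[ 0.001 -0.94   0.342]
 [-0.001  0.342  0.94 ]
 [-1.    -0.002 -0.   ]] [ 0.7336909   0.15911359 -0.65102018] 12.75
```

View pics/m5.png

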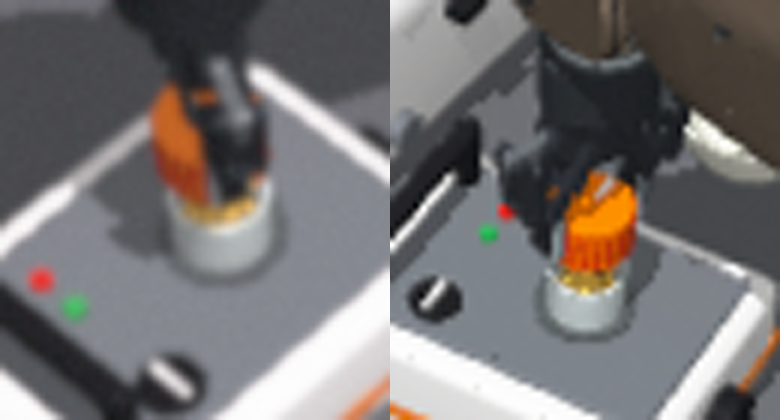

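View pics/w5.png

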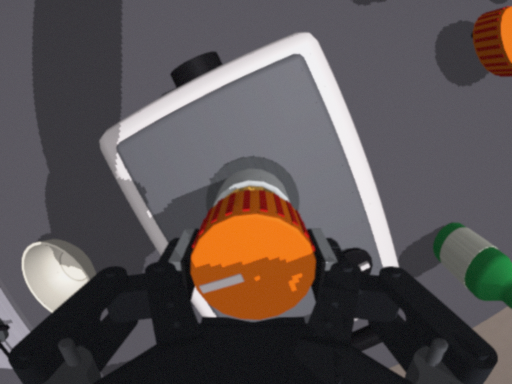

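Call:
move_arm:
  commands: [0,0.03,0.03,0,0.2,0,0,0,0.2,0,0,0,0.08,0,0,0,0,0,0,0]

```text
time: 13.52
eef_pos: [0.5363, -0.2272, 0.1726]
tcp_rot: [-0.405, 0.579, 0.406, 0.579]
contact_force: [0.6, -0.6, -0.6]
opening: 0.643
```

Call:
move_arm:
  commands: [0.1,0,0,0,0.08,0,0,0,0,0,0,0]

```text
time: 13.9
eef_pos: [0.5365, -0.2273, 0.1684]
tcp_rot: [-0.406, 0.579, 0.406, 0.579]
contact_force: [0.5, -0.5, -1.0]
opening: 0.64
```

Already about 3.5 mm below stud-top level with no force, so the lugs are between the studs. Continuing in small steps.

Call:
move_arm:
  commands: [0.08,0,0,0,0.08,0,0,0,0,0,0,0]

```text
time: 14.28
eef_pos: [0.5365, -0.2273, 0.1644]
tcp_rot: [-0.406, 0.579, 0.406, 0.579]
contact_force: [0.9, -0.7, -0.7]
opening: 0.642
```

Call:
move_arm:
  commands: [0.06,0,0,0,0.04,0,0,0,0,0,0,0]

```text
time: 14.65
eef_pos: [0.5366, -0.2273, 0.1623]
tcp_rot: [-0.406, 0.579, 0.406, 0.579]
contact_force: [-0.5, -0.5, 0.5]
opening: 0.644
```

Call:
move_arm:
  commands: [0.04,0,0,0,0.02,0,0,0,0,0,0,0]

```text
time: 15.02
eef_pos: [0.5366, -0.2273, 0.1614]
tcp_rot: [-0.406, 0.579, 0.406, 0.579]
contact_force: [-3.0, 1.0, 4.8]
opening: 0.644
```

Rim contact at z≈0.1615 with about 5 N, so the cap is home. Now turning clockwise while watching the torque.

```bash
cat > s.py <<'E'
from h import *
s=ctrl.get_state(); M=R.from_quat(s["tcp_rot"]).as_matrix()
print(round(s["time"],2),s["eef_pos"].round(4),"F",s["contact_force"].round(2),"T",s["wrist_torque"].round(3),"j6e",s["joint_efforts"][5].round(3),"q6",s["qpos"][5].round(3),"yawcw",np.degrees(np.arctan2(M[0,2],M[1,2])).round(2),"tilt",M[:2,0].round(4),"op",round(s["opening"],3))
E
python3 s.py
```

```text
15.03 [ 0.5366 -0.2273  0.1614] F [-3.03  0.96  4.77] T [0.184 0.416 0.034] j6e 0.003 q6 -1.796 yawcw 19.99 tilt [ 0.0001 -0.0001] op 0.644
```

Call:
move_arm:
  commands: [0,0.02,0,0.5,0,0,0,0.7,0,0,0,0.7]

```text
time: 15.4
eef_pos: [0.5368, -0.2277, 0.1617]
tcp_rot: [-0.357, 0.611, 0.355, 0.611]
contact_force: [-1.4, -0.1, 4.5]
opening: 0.64
```

```bash
python3 s.py
```

```text
15.4 [ 0.5368 -0.2277  0.1617] F [-1.41 -0.08  4.51] T [0.031 0.12  0.092] j6e -0.139 q6 -1.629 yawcw 29.58 tilt [ 0.0022 -0.0018] op 0.64
```

Call:
move_arm:
  commands: [0,0,0,0.7,0,0,0,0.7,0,0,0,0.6]

```text
time: 15.78
eef_pos: [0.5369, -0.2278, 0.1617]
tcp_rot: [-0.302, 0.639, 0.3, 0.64]
contact_force: [-0.9, 0.4, 3.6]
opening: 0.641
```

```bash
python3 s.py
```

```text
15.78 [ 0.5369 -0.2278  0.1617] F [-0.93  0.4   3.61] T [-0.064  0.105  0.132] j6e -0.094 q6 -1.455 yawcw 39.57 tilt [ 0.0026 -0.002 ] op 0.641
```

Call:
move_arm:
  commands: [0,0,0,0.6,0,0,0,0.6]

```text
time: 16.02
eef_pos: [0.537, -0.2278, 0.1617]
tcp_rot: [-0.268, 0.654, 0.266, 0.655]
contact_force: [-0.5, 0.0, 3.6]
opening: 0.645
```

```bash
python3 s.py
```

```text
16.02 [ 0.537  -0.2278  0.1617] F [-0.48  0.02  3.6 ] T [-0.055  0.044  0.056] j6e -0.1 q6 -1.35 yawcw 45.56 tilt [ 0.0028 -0.0021] op 0.645
```

Call:
move_arm:
  commands: [0,0,0,0.6,0,0,0,0.6]

```text
time: 16.27
eef_pos: [0.5371, -0.2278, 0.1617]
tcp_rot: [-0.234, 0.667, 0.232, 0.668]
contact_force: [0.2, -0.6, 3.6]
opening: 0.645
```

```bash
python3 s.py
```

```text
16.27 [ 0.5371 -0.2278  0.1617] F [ 0.23 -0.64  3.59] T [-0.034  0.05   0.168] j6e -0.105 q6 -1.246 yawcw 51.56 tilt [ 0.0029 -0.0023] op 0.645
```

Call:
move_arm:
  commands: [0,0,0,0.6,0,0,0,0.6]

```text
time: 16.52
eef_pos: [0.5371, -0.228, 0.1618]
tcp_rot: [-0.199, 0.678, 0.197, 0.68]
contact_force: [1.3, -1.1, 3.5]
opening: 0.641
```

```bash
python3 s.py
```

```text
16.52 [ 0.5371 -0.228   0.1618] F [ 1.26 -1.1   3.51] T [-0.122  0.031  0.307] j6e 0.131 q6 -1.142 yawcw 57.5 tilt [ 0.0029 -0.003 ] op 0.641
```

Call:
move_arm:
  commands: [0,0,0,0.6]

```text
time: 16.65
eef_pos: [0.5371, -0.2281, 0.1618]
tcp_rot: [-0.181, 0.683, 0.179, 0.685]
contact_force: [-0.2, -1.1, 4.0]
opening: 0.643
```

```bash
python3 s.py
```

```text
16.65 [ 0.5371 -0.2281  0.1618] F [-0.24 -1.06  3.98] T [-0.138  0.034  0.31 ] j6e 0.106 q6 -1.089 yawcw 60.49 tilt [ 0.0029 -0.0032] op 0.643
```

Call:
move_arm:
  commands: [0,0,0,0.6]

```text
time: 16.77
eef_pos: [0.5371, -0.2279, 0.1618]
tcp_rot: [-0.163, 0.688, 0.161, 0.689]
contact_force: [0.0, -0.1, 0.5]
opening: 0.64
```

```bash
python3 s.py
```

```text
16.77 [ 0.5371 -0.2279  0.1618] F [ 0.02 -0.08  0.54] T [-0.017  0.013 -0.016] j6e -0.229 q6 -1.036 yawcw 63.57 tilt [ 0.0029 -0.0026] op 0.64
```

Call:
move_arm:
  commands: [0,0,0,0.6]

```text
time: 16.9
eef_pos: [0.537, -0.2279, 0.1617]
tcp_rot: [-0.145, 0.692, 0.143, 0.693]
contact_force: [0.5, -0.6, 3.8]
opening: 0.639
```

```bash
python3 s.py
```

```text
16.9 [ 0.537  -0.2279  0.1617] F [ 0.51 -0.64  3.76] T [-0.094  0.076  0.094] j6e -0.165 q6 -0.984 yawcw 66.58 tilt [ 0.0028 -0.0024] op 0.639
```

Call:
move_arm:
  commands: [0,0,0,0.6]

```text
time: 17.02
eef_pos: [0.5371, -0.2282, 0.1618]
tcp_rot: [-0.127, 0.695, 0.124, 0.697]
contact_force: [0.4, -1.4, 3.5]
opening: 0.639
```

```bash
python3 s.py
```

```text
17.02 [ 0.5371 -0.2282  0.1618] F [ 0.39 -1.38  3.51] T [-0.277  0.097  0.131] j6e -0.091 q6 -0.931 yawcw 69.56 tilt [ 0.0032 -0.0033] op 0.639
```

Torque rose to 0.31 N m and fell to about 0 at 63°, which looks like click one. I'll turn on to a clear second one to confirm.

Call:
move_arm:
  commands: [0,0,0,0.6]

```text
time: 17.15
eef_pos: [0.5371, -0.2284, 0.1618]
tcp_rot: [-0.109, 0.698, 0.106, 0.7]
contact_force: [-0.6, -1.1, 3.4]
opening: 0.641
```

```bash
python3 s.py
```

```text
17.15 [ 0.5371 -0.2284  0.1618] F [-0.61 -1.14  3.37] T [-0.312  0.011  0.331] j6e 0.108 q6 -0.88 yawcw 72.51 tilt [ 0.003  -0.0038] op 0.641
```

Call:
move_arm:
  commands: [0,0,0,0.6]

```text
time: 17.27
eef_pos: [0.5371, -0.2285, 0.1619]
tcp_rot: [-0.091, 0.701, 0.088, 0.702]
contact_force: [-0.9, -2.8, 3.2]
opening: 0.64
```

```bash
python3 s.py
```

```text
17.27 [ 0.5371 -0.2285  0.1619] F [-0.89 -2.79  3.24] T [-0.358  0.089  0.348] j6e 0.144 q6 -0.828 yawcw 75.48 tilt [ 0.0029 -0.0041] op 0.64
```

Call:
move_arm:
  commands: [0,0,0,0.5]

```text
time: 17.4
eef_pos: [0.5371, -0.2284, 0.1619]
tcp_rot: [-0.075, 0.702, 0.072, 0.704]
contact_force: [0.3, -1.4, 6.0]
opening: 0.641
```

```bash
python3 s.py
```

```text
17.4 [ 0.5371 -0.2284  0.1619] F [ 0.26 -1.44  5.95] T [-0.198  0.151  0.062] j6e -0.121 q6 -0.783 yawcw 78.03 tilt [ 0.003  -0.0036] op 0.641
```

Call:
move_arm:
  commands: [0,0,0,0.5]

```text
time: 17.52
eef_pos: [0.537, -0.2281, 0.1617]
tcp_rot: [-0.059, 0.704, 0.057, 0.706]
contact_force: [-0.4, -0.6, 5.1]
opening: 0.645
```

```bash
python3 s.py
```

```text
17.52 [ 0.537  -0.2281  0.1617] F [-0.44 -0.62  5.14] T [-0.138  0.118  0.055] j6e -0.124 q6 -0.739 yawcw 80.56 tilt [ 0.0027 -0.0027] op 0.645
```

Two drops 15° apart, so two clicks. Releasing.

Call:
move_arm:
  commands: [0,0,0,0,0,0,0,0,0,0,0,0,0,0,0,0,0,0,0,0]
  jaw: 80

```text
time: 18.15
eef_pos: [0.5361, -0.227, 0.1605]
tcp_rot: [-0.059, 0.705, 0.059, 0.705]
contact_force: [-0.7, -0.3, 0.0]
opening: 0.934
```

Call:
move_arm:
  commands: [-0.2,0,0,0,-0.4,0,0,0,-0.7,0,0,0,-1,0,0,0,-1,0,0,0,-0.7,0,0,0,0,0,0,0]

```text
time: 19.02
eef_pos: [0.5369, -0.2276, 0.2633]
tcp_rot: [-0.06, 0.703, 0.058, 0.706]
contact_force: [-0.9, 0.1, 0.5]
opening: 0.939
```

```bash
python3 s.py; python3 - <<'E'
from h import *
import pickle
st,im=shot("wrist","w6"); pickle.dump(st,open("st6.pkl","wb"))
_,s=shot("scene","s6"); _,d=shot("side","d6")
k=6
A=cv2.resize(s[100:170,190:255],None,fx=k,fy=k,interpolation=cv2.INTER_CUBIC);B=cv2.resize(d[100:170,260:325],None,fx=k,fy=k,interpolation=cv2.INTER_CUBIC)
cv2.imwrite("pics/m6.png",np.hstack([A,B]))
E
```

```text
19.02 [ 0.5369 -0.2276  0.2633] F [-0.91  0.1   0.5 ] T [-0.037  0.018 -0.054] j6e -0.0 q6 -0.741 yawcw 80.49 tilt [ 0.0039 -0.0025] op 0.939
```

View pics/w6.png

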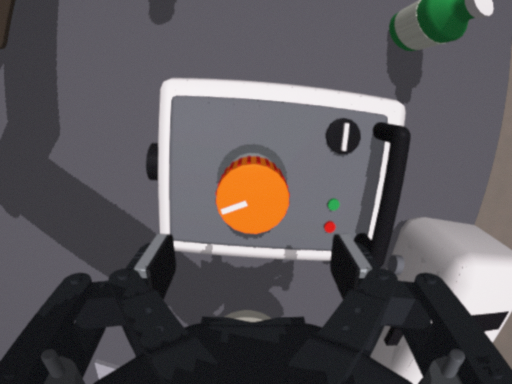

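View pics/m6.png

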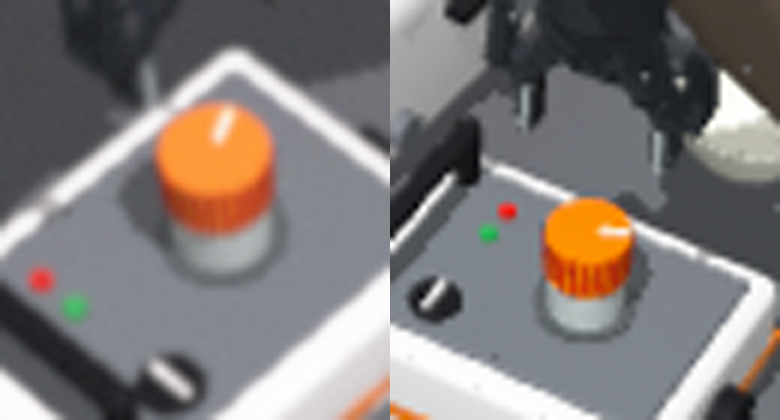

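The cap sits flush and upright on the neck, and the gripper is clear. Checking its height and line angle numerically, plus the bystanders.

```bash
python3 - <<'E'
from h import *
import pickle
st=pickle.load(open("st6.pkl","rb")); im=cv2.imread("pics/w6.png"); hsv=cv2.cvtColor(im,cv2.COLOR_BGR2HSV)
m=np.zeros(im.shape[:2],np.uint8); m[150:245,205:300]=255
w=(im.min(2)>150).astype(np.uint8)*255&m; ys,xs=np.nonzero(w); P=plane("wrist",np.c_[xs,ys],.181,st)[:,:2]
v=np.linalg.eigh(np.cov(P.T))[1][:,1]; v*=np.sign(v@(P.mean(0)-[.537,-.2275])); print("line",np.degrees(np.arctan2(v[1],v[0])))
def top(n,im,x,y,w,z,thr,st=None):
    hs=cv2.cvtColor(im,cv2.COLOR_BGR2HSV); s=np.zeros(im.shape[:2],np.uint8); s[y-w:y+w,x-w:x+w]=255
    t=(((hs[...,2]>thr)&(orange(im)>0))|(im.min(2)>150)).astype(np.uint8)*255&s
    c=max(cv2.findContours(t,cv2.RETR_EXTERNAL,cv2.CHAIN_APPROX_NONE)[0],key=cv2.contourArea)
    h=cv2.convexHull(c)[:,0]
    for zz in(.171,.181,.191):print(n,zz,circ(plane(n,h,zz,st)))
top("wrist",im,253,198,46,.181,215,st)
top("scene",cv2.imread("pics/scene1.png")*0+cv2.imread("pics/s6.png"),226,125,11,.181,215)
d=cv2.absdiff(cv2.imread("pics/scene0.png"),cv2.imread("pics/s6.png")).max(2); d=cv2.medianBlur(d,5)
k,l,s,c=cv2.connectedComponentsWithStats((d>40).astype(np.uint8)); print([tuple(x) for x in s[1:] if x[4]>30])
E
```

```text
line -121.95238957977234
wrist 0.171 (array([ 0.53835737, -0.22930935]), np.float64(0.028369574821715662))
wrist 0.181 (array([ 0.53778543, -0.22602997]), np.float64(0.02708093527856269))
wrist 0.191 (array([ 0.5372135, -0.2227506]), np.float64(0.025792295735418306))
scene 0.171 (array([ 0.53571425, -0.23022421]), np.float64(0.026731516451909958))
scene 0.181 (array([ 0.54013687, -0.22354585]), np.float64(0.026498703231249022))
scene 0.191 (array([ 0.54455948, -0.21686749]), np.float64(0.026265890010571582))
[(np.int32(162), np.int32(0), np.int32(192), np.int32(201), np.int32(12061)), (np.int32(381), np.int32(0), np.int32(13), np.int32(5), np.int32(35)), (np.int32(496), np.int32(0), np.int32(7), np.int32(7), np.int32(32)), (np.int32(413), np.int32(4), np.int32(11), np.int32(21), np.int32(77)), (np.int32(416), np.int32(6), np.int32(27), np.int32(65), np.int32(725)), (np.int32(452), np.int32(9), np.int32(47), np.int32(115), np.int32(1421)), (np.int32(454), np.int32(21), np.int32(19), np.int32(68), np.int32(275)), (np.int32(399), np.int32(23), np.int32(6), np.int32(7), np.int32(33)), (np.int32(319), np.int32(40), np.int32(68), np.int32(55), np.int32(1081)), (np.int32(274), np.int32(54), np.int32(21), np.int32(21), np.int32(80)), (np.int32(273), np.int32(69), np.int32(43), np.int32(32), np.int32(824)), (np.int32(262), np.int32(94), np.int32(13), np.int32(13), np.int32(119)), (np.int32(410), np.int32(100), np.int32(15), np.int32(20), np.int32(101)), (np.int32(416), np.int32(114), np.int32(27), np.int32(20), np.int32(374)), (np.int32(376), np.int32(146), np.int32(10), np.int32(5), np.int32(41)), (np.int32(164), np.int32(170), np.int32(39), np.int32(45), np.int32(679)), (np.int32(337), np.int32(242), np.int32(23), np.int32(24), np.int32(431))]
```

View pics/s6.png

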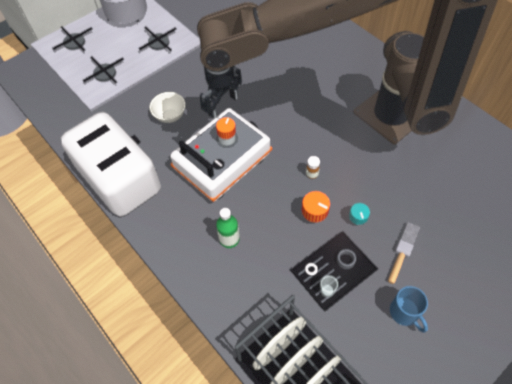

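The image by hand gives about -155°, so the -122° fit probably included the white deck edge in its mask. Rechecking with a tight mask.

```bash
python3 - <<'E'
from h import *
import pickle
st=pickle.load(open("st6.pkl","rb")); im=cv2.imread("pics/w6.png")
m=np.zeros(im.shape[:2],np.uint8); m[195:220,219:255]=255
w=(im.min(2)>130).astype(np.uint8)*255&m; ys,xs=np.nonzero(w); P=plane("wrist",np.c_[xs,ys],.181,st)[:,:2]
v=np.linalg.eigh(np.cov(P.T))[1][:,1]; v*=np.sign(v@(P.mean(0)-[.537,-.2275])); print("line",len(xs),np.degrees(np.arctan2(v[1],v[0])),"expected",-68.4-80.5)
E
python3 -c "
from h import *
th=np.linspace(0,2*np.pi,24,endpoint=False)
o=[]
for n,f,x0,y0 in(('scene','s6',190,95),('side','d6',260,95)):
    im=cv2.imread(f'pics/{f}.png');k=6
    b=cv2.resize(im[y0:y0+65,x0:x0+65],None,fx=k,fy=k,interpolation=cv2.INTER_CUBIC)
    for z,c in((.181,(255,0,255)),(.145,(255,255,0))):
        for p in proj(n,np.c_[.537+.028*np.cos(th),-.2275+.028*np.sin(th),np.full(24,z)]): cv2.circle(b,tuple(int(v) for v in ((p-[x0,y0])*k+k/2-.5)),2,c,-1)
    o.append(b)
cv2.imwrite('pics/chk6.png',np.hstack(o))"
```

```text
line 168 -150.37320343752785 expected -148.9
```

View pics/chk6.png

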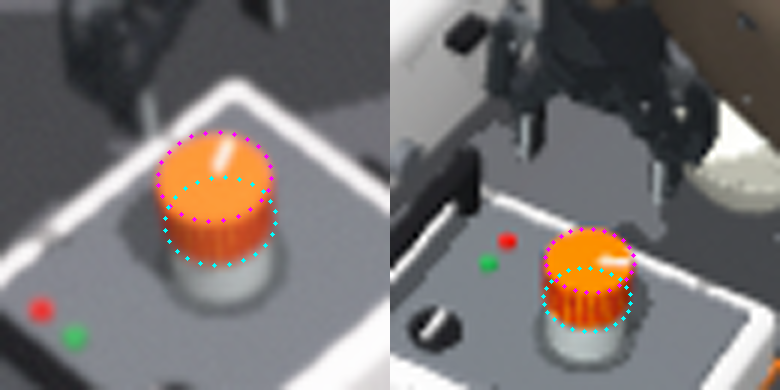

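The cap's line is at -150° against -149° for no grip slip. The home-height rings at 0.181 and 0.145 m match the cap in both views. Handing in.

```bash
python3 -c "
from plant import ctrl
print(ctrl.sign_off())"
```

```text
the job is handed in; nothing more can be done
None
```

I took the small orange cap from the tray cup and set it in the filler neck between the studs. I then turned it about 60° clockwise, released it and backed off about 10 cm; the job was handed in at about 19 s of the 58 s allowed.

- **Seating:** The lugs went between the studs without resistance, and the cap came home with about 5 N on the neck. The highest push I read was about 6 N, against the limit of about 27 N.
- **Clicks:** The turning torque rose to about 0.31–0.35 N m and fell away twice, 15° apart, which I take as two clicks. I had no direct reading of the ratchet.
- **Last checks:** The cap stands upright at home height in the scene and side views. Its white line is at -150°, against -149° expected if it had not slipped in the grip.
- **Bystanders:** In the last scene view they all look to be where they started. I judged this mostly by eye.
- **Disagreements:**
  - One first line-angle fit gave -122°, because its mask had caught the white deck edge; a tighter mask put it right.
  - The automatic fit of the cap top's centre in the scene view was about 4–5 mm off the measured neck axis, but the outlines drawn at the expected position matched in both views.
  - Early side-camera fixes were off by up to about 2 cm, from poor masks and rough pixel picks. I didn't use the one for the cap. The one for the neck only helped choose the rough look pose, and the wrist camera set the final position.

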